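Load a test-strip holder under the spring clip

TASK

Without grasping or lifting anything, press the spring clip's long steel pad down with one fingertip so that its jaw opens, and keep it held open while the other fingertip pushes the white strip holder along its channel, beneath the jaw, until it is fully home against the end stop. Then let go, so that the clip closes on the holder, and move the robot clear. Leave the mortar, tube rack, carton and pipette where they are.

Things in the scene. Friction and masses are not known exactly. Their poses are not given: they have to be found in the camera images.
- stage: Fixed dark metal block, 229 x 118 mm, flat top 20 mm above the bench. Origin on the bench under the channel's centre line; x: push direction along the channel; y: from the channel towards the pressing pad. In its frame (mm): block x -125 to 104, y -29 to 89; channel at y = 0, 33 wide, between rails 4 high, 5 thick. Holder fully home: its origin at x = 50, y = 0, z = 20
- stop (a point): Middle of the end stop's face at the far end of the channel, on the stage top: x = 90, y = 0, z = 20 mm in the stage frame; steel bar 10 mm high. The holder's front end meets it when home
- rod (a point): Pivot rod of the spring clip, 6 mm thick, along the stage's x from -117 to 77 mm, at y = 27, z = 25 mm in the stage frame (this point at x = 0), between two posts whose tops are 31 mm above the bench. It lies between channel and pad
- jaw (a point): Underside of the clip's jaw, middle of its edge nearest the rod: at rest x = 62, y = 0, z = 23 mm in the stage frame. The jaw covers x 55 to 69, y -10 to 0; its arm spans from the rod over the channel, top 39 mm above the bench when shut, about 53 mm when open. Moves with the clip
- clip (a joint): Angle (rad) of the spring clip, a see-saw on the rod: 0 at rest (jaw 3 mm over the stage top, too low for the holder), 0.4 at its hard stop (pad pressed level, jaw 13 mm over the stage top). Jaw clears the holder above about 0.2; hold above 0.3. About 0.19 when shut on the holder. 3 N at mid-pad starts it, 6 N holds it down; it springs back. It may be pressed on its stop
- pad (a point): Middle of the top of the clip's steel pressing pad: sheet 145 mm along the stage's x (-115 to 30), 50 mm across (y 33 to 83 when level; this point at y = 57). At rest it slopes up 0.4 rad away from the channel, this point 38 mm above the bench; fully down it is level, 26.5 mm above the bench: above the rails, below the holder's ridge top. A fingertip may slide along it while pressing
- holder: Loose white plastic test-strip holder in the channel, 80 mm long (its x, along the stage's x), 30 wide, 8 thick, 40 to 85 g. At its back end a cross ridge (x -40 to -32) rises to 16 mm above its underside, 36 mm above the bench: push on the ridge's back face, x = -40. Origin at the centre of its underside. It starts clear of the jaw
- mortar: Bystander: white ceramic mortar, 110 mm across, 62 mm high, with a pestle standing in it up to 95 mm; origin under its centre
- rack: Bystander: grey plastic tube rack, 80 x 120 x 50 mm high; origin under its centre
- carton: Bystander: small cardboard glove carton, 120 x 90 x 67 mm high; origin under its centre
- pipette: Bystander: hand pipette lying flat, 240 mm long along its x, 24 mm high; origin under its middle
Mind the look-alikes: they are no part of the job. Several things have the shape of the holder; the one meant has the colours described above.

How it is judged:
On the way, in this order (a step that is already met when the one before it is completed fails the run):
1. the clip is held open while the holder is still short of the jaw (value of joint clip above 0.24 rad and x of holder in the frame of stage below 0.014 m), for 0.2 s.
2. the holder is pushed home against the end stop with the clip still held open (value of joint clip above 0.24 rad and x of holder in the frame of stage above 0.046 m), for 0.2 s.
At the end, for the whole second after the job is handed in: The holder lies flat in its channel, within 4 mm of the end stop, at rest, with the clip shut on it (clip angle 0.14 to 0.23 rad) and pressing it to the stage; the robot is clear (x of holder in the frame of stage above 0.046 m and z of holder in the frame of stage below 0.022 m and angle between the x axis of holder and the x axis of stage, either way round below 0.06 rad and value of joint clip between 0.14 and 0.23 rad and contact force between holder and stage above 1.5 N and linear speed of holder below 0.01 m/s); the robot touches nothing.
It fails at once if the holder is lifted or tipped (z of holder in the frame of stage above 0.027 m or angle between holder's own z axis and vertical above 0.15 rad).
It fails at once if the clip is let down on the holder before it is home (x of holder in the frame of stage between 0.018 and 0.042 m and value of joint clip below 0.225 rad).
It fails at once if a bystander is disturbed (distance of any of mortar, rack, carton, pipette from where it was at the start of the episode above 0.015 m).
It also fails if it takes over 45 s, if anything falls off the work surface, if the arm or the gripper's body presses on something with over 40 N, if the wrist force passes 120 N, or if a joint passes its speed limit or range.

ROBOT

A 6-joint arm with a two-finger parallel gripper is mounted at the origin on the work surface. World frame = base frame: x ahead of the robot, y to its left, z up, the work surface at z = 0. Lengths are in m, angles in rad, forces in N, time in s.
With the tool pointing down it reaches from about 0.375 to 0.9 m from the base axis. Payload 3.1 kg.
Tool frame: the origin (TCP) lies midway between the tips of the shut fingers; the grasp point (between the pads) lies 19 mm behind it (manip.hold_point_z is the distance from the TCP to the grasp point, in m); x points along the fingers, y is the direction in which the jaws open and shut, and the axes are right-handed (so a half turn about x gives the same grasp; the last joint's range is limited). The gripper opens to 85 mm and grips with 20 to 120 N. Pads are 22 mm wide; open, the fingers measure 114 mm over their backs; the gripper's body (76 mm by 85 mm) begins 54 mm behind the grasp point. The pads swing forward as they close: fully open they stand 13 mm farther back than shut.
Start: joints at [1.046, 0.527, 1.433, -0, 1.181, -0.178], TCP at [0.212, 0.588, 0.231] pointing down, gripper open.
Joint ranges: [-3.08, 3.08], [-0.75, 2.2], [0.22, 2.44], [-1.43, 4.57], [0, 2.65], [-2.85, 2.85]. Speed limits (rad/s): [2.79, 2.79, 3.14, 3.14, 3.14, 3.14].

INTERFACE

Orientations are given as a unit quaternion [x, y, z, w].
In Python, from station import manip, snapshot gives the robot as it stands.
- The arm moves only by the tool play_rows, never from a script. Its argument "series" is a list of rows, each a list of 4 numbers: the shift along the tool's x, y, z in m, then the turn about the tool's x in degrees. In form: [[tx, ty, tz, spin], ...]. A call has 1 to 20 rows; each row is the pose to reach, as a shift and turn from the pose measured when the call began, along the tool's axes at that moment; what a row does not reach only later rows make up. A row lasts 1/10 s, in which the tool goes at most 50 mm and 8.59 degrees, less where a joint would pass 70% of its speed; a pose out of reach is approached as far as the arm can. A call with a gripper value outside its range is refused whole. "claw" is the opening in per cent of the stroke, from 0 (shut) to 100 (fully open), set as the call begins (left out, the last holds). The fingers move at their own pace and stop on an object; "force" is the grip in N (left out, the last holds). Time passes only in rows, so rows that repeat a pose let the fingers close. It gives the time, the measured TCP pose, the force and the opening at its end, in the units of the state.
- manip.sense(): the state, without advancing time (a new reading comes with each control period).
- snapshot(name): name is "side" or "top" or "wrist"; returns a dict with "image" (384x512x3 uint8, blue, green, red), "depth" (384x512 float32, m along the optical axis (not along the pixel's ray), 0 where there is no reading), "fov_y" (degrees; the focal length in pixels is half the picture's height over the tangent of half this angle, whatever the lens; pixels are square), "cx", "cy" (the principal point, pixels), "R" (3x3) and "t" (3): a world point X has camera coordinates R X + t. Camera axes: x right, y down, z forward; pixel columns grow to the right and rows downward; lengths in m; the calibration is good to about 2 mm. A picture is of the moment at which its call begins.
- manip.sign_off(): hands the job in, once; it reports no verdict.
The state is a dict: "t": time; "q": joint angles; "qd": joint speeds; "tau": joint torques, N m; "tcp_pos": TCP position; "tool_rot": TCP orientation; "force": force on the tool from outside, world axes, zero at the start; "ft_torque": the same for the moment, N m; "finger_gap": opening from 0.0 (shut) to 1.0 (fully open).
Only numpy, scipy, OpenCV 4.12 (cv2) and the standard library are available. Lean on these libraries where they do the work, as an engineer would, in place of code of your own. Each camera call takes 0.05 s, during which the arm holds its last target.

## Working session

There is one attempt and no reset: what is moved stays moved. The work goes in short steps, Python scripts to look and compute and a tool call to move; the robot and the scene stay as the last step left them, time stands still between calls to the robot, and variables do not carry over. Pictures are saved under pics/ and viewed, and the job is handed in when it is done.

Besides the shell and the picture viewer there is one more tool, called after ">>>" by a JSON object that holds its "fn" and its "kwargs". play_rows: Moves the arm, as the interface text tells. Its arguments: {"type":"object","properties":{"series":{"type":"array","items":{"type":"array","items":{"type":"number"}}},"claw":{"type":"number"},"force":{"type":"number"}},"required":["series"]}

```bash
ls; mkdir -p pics; python3 - <<'E'
from station import manip, snapshot
import cv2, numpy as np
for n in ["top","side","wrist"]:
    s=snapshot(n); cv2.imwrite(f"pics/{n}0.png",s["image"]); np.savez(f"pics/{n}0.npz",**{k:v for k,v in s.items()})
    print(n,s["fov_y"],s["cx"],s["cy"],np.round(s["R"],3).tolist(),s["t"])
print(manip.sense()); print(manip.hold_point_z,[a for a in dir(manip) if a[0]!='_'])
E
```

```text
pics
top 48.27406752886038 252.5402674658364 193.17973977201478 [[-0.018, -1.0, 0.002], [-0.997, 0.018, -0.076], [0.076, -0.004, -0.997]] [0.01666346 0.59642282 1.28813685]
side 50.13871510648439 259.88626210473114 197.11894729294488 [[0.979, -0.203, -0.008], [-0.128, -0.582, -0.803], [0.159, 0.788, -0.596]] [-0.59393508  0.10902519  1.20625285]
wrist 66.1085797215259 258.0076778122559 194.04899769130523 [[0.339, 0.941, -0.001], [0.909, -0.327, 0.26], [0.244, -0.089, -0.966]] [-0.62395641 -0.03412652  0.37851041]
{'t': 0.15, 'q': array([ 1.04646592e+00,  5.28291501e-01,  1.43362107e+00, -6.12360952e-07,
        1.18140016e+00, -1.78468529e-01]), 'qd': array([-0.00023315, -0.00359741, -0.00378038, -0.00027477, -0.0002331 ,
       -0.00030277]), 'tau': array([ 5.06758515e-04, -4.42742479e+01, -1.78275186e+01, -2.50193671e-04,
        5.60735920e-03, -3.38708730e-05]), 'tcp_pos': array([0.21155083, 0.58751722, 0.23053037]), 'tool_rot': array([ 0.12110091,  0.69676895, -0.122243  ,  0.69635067]), 'force': array([ 1.21532282, -0.26177645,  0.53224975]), 'ft_torque': array([0.01995517, 0.02603024, 0.02514238]), 'finger_gap': 1.0040090614226858}
0.0187 ['PlanningError', 'hold_point_z', 'sense', 'sign_off']
```

View pics/top0.png

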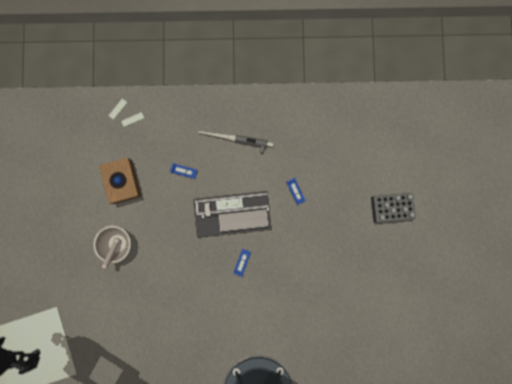

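View pics/side0.png

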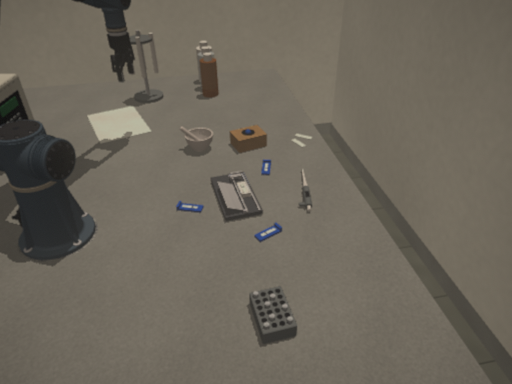

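View pics/wrist0.png

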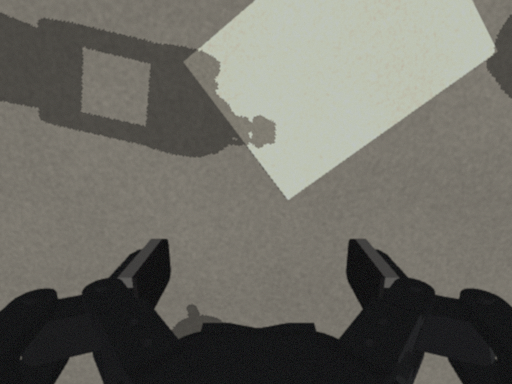

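The top view shows the stage at about (232,215), with the arm tucked away at lower left. I'll zoom in on the stage.

```bash
cat > h.py <<'E'
import numpy as np, cv2
def load(f): return dict(np.load(f))
def foc(s): return s["image"].shape[0]/2/np.tan(np.radians(float(s["fov_y"]))/2)
def world(s,u,v,z=None):
    f=foc(s); d=np.array([(u-s["cx"])/f,(v-s["cy"])/f,1.0]); R=s["R"]; t=s["t"]
    C=-R.T@t; w=R.T@d
    if z is None: k=float(s["depth"][int(round(v)),int(round(u))])
    else: k=(z-C[2])/w[2]
    return C+k*w
def proj(s,X):
    c=np.asarray(X)@s["R"].T+s["t"]; f=foc(s)
    return np.stack([f*c[...,0]/c[...,2]+s["cx"],f*c[...,1]/c[...,2]+s["cy"]],-1)
E
python3 - <<'E'
from h import *
s=load("pics/top0.npz")
c=s["image"][180:250,180:285]; cv2.imwrite("pics/z1.png",cv2.resize(c,None,fx=7.5,fy=7.5,interpolation=cv2.INTER_CUBIC))
s2=load("pics/side0.npz")
c=s2["image"][160:230,200:275]; cv2.imwrite("pics/z2.png",cv2.resize(c,None,fx=8,fy=8,interpolation=cv2.INTER_CUBIC))
E
```

```text
(no output)
```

View pics/z1.png

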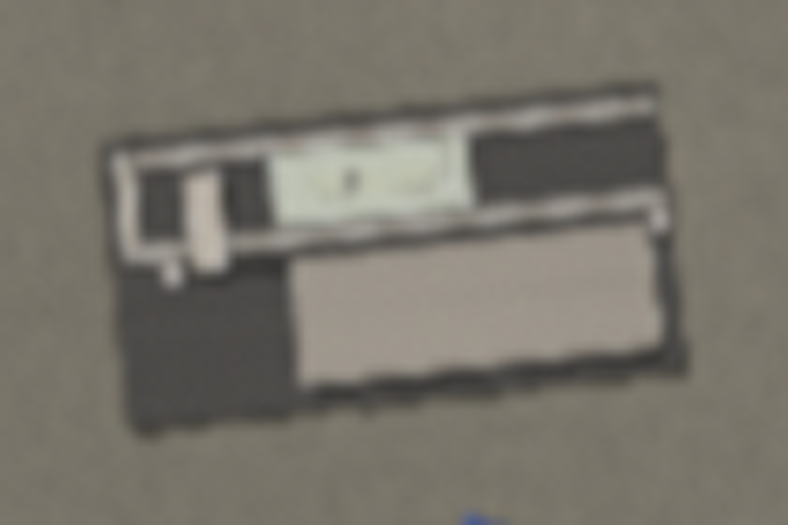

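View pics/z2.png

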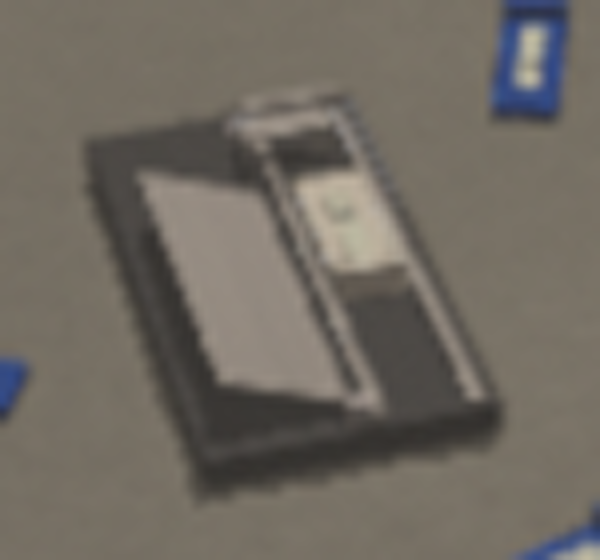

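The stage's push direction is image-left in the top view, which is about world +y. The white holder is mid-channel, with its ridge at the right (zoom x≈465) and the jaw at the left (zoom x≈205). Next I'll get a rough stage pose and the tool's axes.

```bash
cat >> h.py <<'E'
from scipy.optimize import least_squares
from scipy.spatial.transform import Rotation as Ro
E
python3 - <<'E'
from h import *
from station import manip
s=load("pics/top0.npz")
uv=np.array([(105,150),(655,95),(688,372),(135,432)])/7.5+[180,180]-0.43
P=np.array([world(s,u,v,0.02)[:2] for u,v in uv]); print(P.round(4))
M=np.array([(104,-29),(-125,-29),(-125,89),(104,89)])/1000
def f(p):
    c,q=np.cos(p[2]),np.sin(p[2]); return ((M@np.array([[c,q],[-q,c]])+p[:2])-P).ravel()
r=least_squares(f,[.6,0,1.6]); print(r.x,r.fun.round(4))
st=manip.sense(); print(Ro.from_quat(st["tool_rot"]).as_matrix().round(3))
for z in ["holder"]:
  for u,v in [(470,170),(272,190)]:
    print(world(s,u/7.5+180,v/7.5+180,.03))
w=load("pics/wrist0.npz")
R,t=w["R"],w["t"];T=Ro.from_quat(st["tool_rot"]).as_matrix();C=-R.T@t
print("cam in tool",T.T@(C-st["tcp_pos"]),(T.T@R.T).round(3))
E
```

```text
[[ 0.5805  0.1867]
 [ 0.5989 -0.0382]
 [ 0.4859 -0.0493]
 [ 0.4657  0.1754]]
[0.56170303 0.08175137 1.65898027] [ 0.001   0.0012  0.0027 -0.002  -0.0018 -0.0013 -0.0018  0.0021]
[[-0.001  0.339  0.941]
 [-0.001  0.941 -0.339]
 [-1.    -0.002 -0.   ]]
[0.56772009 0.03640261 0.03      ]
[0.56106463 0.11664182 0.03      ]
cam in tool [-0.14289018 -0.00019287 -0.06552208] [[-0.    -0.26   0.966]
 [ 1.     0.     0.   ]
 [-0.     0.966  0.26 ]]
```

>>> {"fn": "play_rows", "kwargs": {"series": [[0, -0.025, 0.031, 4], [0, -0.05, 0.062, 8], [0, -0.08, 0.1, 16], [0, -0.11, 0.138, 22], [0, -0.14, 0.175, 27], [0, -0.17, 0.213, 32], [0, -0.2, 0.25, 37], [0, -0.23, 0.288, 42], [0, -0.26, 0.325, 47], [0, -0.29, 0.363, 52], [0, -0.32, 0.4, 56], [0, -0.345, 0.431, 60], [0, -0.366, 0.458, 63], [0, -0.38, 0.475, 65.2], [0, -0.387, 0.484, 65.2], [0, -0.387, 0.484, 65.2], [0, -0.387, 0.484, 65.2]], "claw": 50}}

```text
t: 1.85
tcp_pos: [0.5348, 0.0601, 0.2308]
tool_rot: [0.477, 0.522, -0.478, 0.521]
force: [0.2, 1.0, -0.0]
finger_gap: 0.497
```

```bash
python3 - <<'E'
from h import *
from station import manip, snapshot
s=snapshot("wrist"); cv2.imwrite("pics/w1.png",s["image"]); np.savez("pics/w1.npz",**s)
st=manip.sense(); print(st["t"],st["tcp_pos"],st["q"],st["finger_gap"],st["force"]); print(Ro.from_quat(st["tool_rot"]).as_matrix().round(3))
E
```

```text
1.9 [0.534676   0.06049257 0.23083281] [-9.45186139e-02  4.12355505e-01  1.64968560e+00 -1.20582979e-03
  1.08166834e+00 -1.82422188e-01] 0.5031789304515626 [ 0.60214435 -0.41730634 -0.36062925]
[[-0.002  0.996  0.088]
 [-0.001  0.088 -0.996]
 [-1.    -0.002  0.001]]
```

View pics/w1.png

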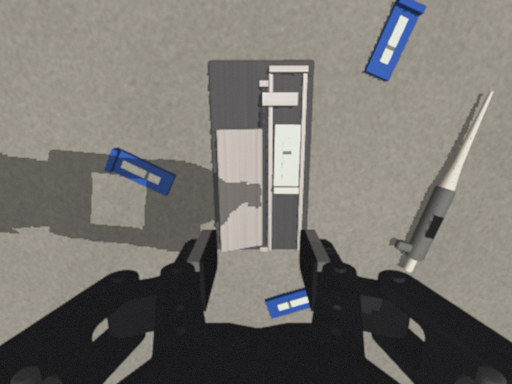

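The wrist view shows the stage spanning (210–313, 60–250), with the stop at the top (289,69), the jaw arm at (280,99), the holder at (287,125–193) with its ridge at the bottom, and the pad at left. I'll zoom in and measure.

```bash
python3 - <<'E'
from h import *
s=load("pics/w1.npz")
c=s["image"][50:260,190:330]; a=cv2.resize(c,None,fx=2.8,fy=2.8,interpolation=cv2.INTER_CUBIC)
b=s["image"][220:300,180:340]; 
cv2.imwrite("pics/z3.png",a)
cv2.imwrite("pics/z4.png",cv2.convertScaleAbs(cv2.resize(b,None,fx=5,fy=5,interpolation=cv2.INTER_CUBIC),alpha=2.5,beta=20))
E
```

```text
(no output)
```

View pics/z3.png

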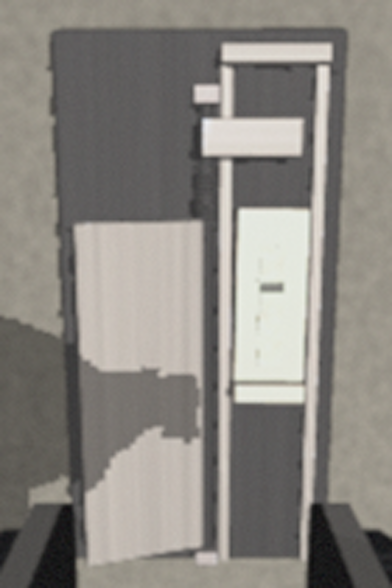

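View pics/z4.png

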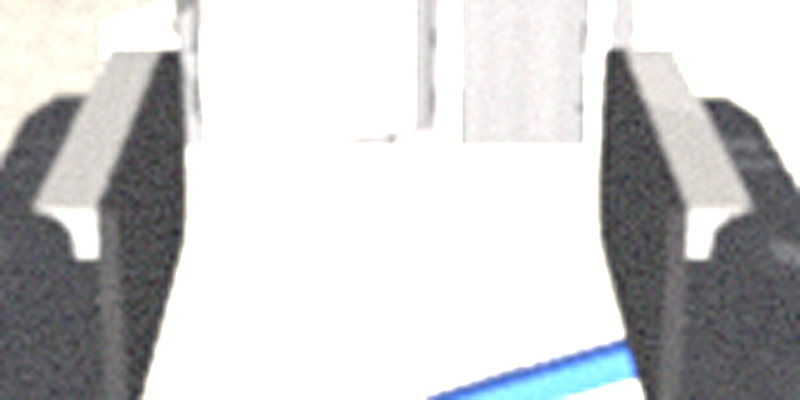

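```bash
python3 - <<'E'
from h import *
s=load("pics/w1.npz")
from station import manip
st=manip.sense(); T=Ro.from_quat(st["tool_rot"]).as_matrix(); p=st["tcp_pos"]
print("finger pts (tool frame mm)")
for zu,zv in [(115,54),(135,54),(155,54),(172,54),(50,200),(90,200),(112,120),(140,120),(176,120),(632,54),(650,54),(668,54),(720,200)]:
    u,v=zu/5+180-.4,zv/5+220-.4
    print((zu,zv),(T.T@(world(s,u,v)-p)*1000).round(1))
# stage fit, landmarks in px from zoom z3: (x,y,z in stage mm)
L=[((52,30),(104,89,20)),((347,30),(104,-29,20)),
((224,44),None)]
def px(a): return np.array(a)/2.8+[190,50]-.32
for n,a,z in [("tl",(52,30),20),("tr",(347,30),20),("stopface near rail L",(221,64),30),("stopface R",(332,64),30),("railR out bottom",(309,558),24),("railR in bottom",(301,558),24),("railL in bottom",(229,558),24),("railL in top",(233,66),24),("railR in top",(317,66),24),("holder front L",(238,208),28),("holder front R",(309,208),28),("ridge back L",(235,403),36),("ridge back R",(304,403),36),("pad up L",(73,225),50),("jawarm",(201,118),39),("jaw arm R",(304,157),39)]:
    X=world(s,*px(a),z/1000); d=world(s,*px(a)); print(n,X.round(4),"depthpt",d.round(4))
E
```

```text
finger pts (tool frame mm)
(115, 54) [ -7.4 -26.8 -10.2]
(135, 54) [ -6.  -25.1  -9.7]
(155, 54) [ -6.4 -23.   -9.8]
(172, 54) [ -7.3 -21.2 -10.2]
(50, 200) [-38.5 -26.2 -10.7]
(90, 200) [-37.8 -23.3 -10.3]
(112, 120) [-22.8 -24.3 -10.2]
(140, 120) [-22.3 -21.9 -10. ]
(176, 120) [-10.1 -20.6  -4.4]
(632, 54) [ -8.4  23.9 -10.6]
(650, 54) [-6.6 26.  -9.9]
(668, 54) [ -7.6  27.6 -10.3]
(720, 200) [-37.   26.4  -9.9]
tl [0.4689 0.1781 0.02  ] depthpt [0.4656 0.1809 0.0013]
tr [0.585  0.1883 0.02  ] depthpt [ 0.5882  0.192  -0.0006]
stopface near rail L [0.5364 0.1702 0.03  ] depthpt [0.5366 0.1714 0.0208]
stopface R [0.5793 0.174  0.03  ] depthpt [0.5806 0.1752 0.0211]
railR out bottom [ 0.5977 -0.037   0.024 ] depthpt [0.5569 0.0606 0.2339]
railR in bottom [ 0.594  -0.0373  0.024 ] depthpt [ 0.5942 -0.0379  0.0229]
railL in bottom [ 0.5609 -0.0403  0.024 ] depthpt [ 0.5609 -0.0406  0.0234]
railL in top [0.5413 0.1707 0.024 ] depthpt [0.5413 0.1706 0.0242]
railR in top [0.5744 0.1736 0.024 ] depthpt [0.5744 0.1736 0.0234]
holder front L [0.5487 0.1167 0.028 ] depthpt [0.5491 0.1165 0.0211]
holder front R [0.5775 0.1192 0.028 ] depthpt [0.5785 0.1191 0.0203]
ridge back L [0.5552 0.0368 0.036 ] depthpt [0.5564 0.0327 0.0204]
ridge back R [0.5843 0.0394 0.036 ] depthpt [0.5842 0.0395 0.0363]
pad up L [0.4851 0.1054 0.05  ] depthpt [0.4809 0.1034 0.0196]
jawarm [0.5305 0.1491 0.039 ] depthpt [0.5305 0.1505 0.0195]
jaw arm R [0.5716 0.1384 0.039 ] depthpt [0.5739 0.1391 0.0208]
```

Stage origin is about (0.566, 0.0824) at yaw 95.1°, and the holder sits at stage x ≈ -4.4 mm, y ≈ 0. The measured holder length is 80.2 mm against 80 given. Next I'll hover with the fingers straddling the rod, at 60% opening.

>>> {"fn": "play_rows", "kwargs": {"series": [[0.02, 0.004, 0.03, 0], [0.05, 0.004, 0.047, 0], [0.08, 0.004, 0.047, 0], [0.11, 0.004, 0.047, 0], [0.14, 0.004, 0.047, 0], [0.158, 0.004, 0.047, 0], [0.163, 0.004, 0.047, 0], [0.163, 0.004, 0.047, 0], [0.163, 0.004, 0.047, 0]], "claw": 60}}

```text
t: 2.8
tcp_pos: [0.543, 0.0144, 0.0688]
tool_rot: [0.477, 0.522, -0.478, 0.522]
force: [0.3, 0.9, 0.3]
finger_gap: 0.597
```

```bash
python3 - <<'E'
from h import *
from station import manip, snapshot
s=snapshot("wrist"); cv2.imwrite("pics/w2.png",s["image"]); np.savez("pics/w2.npz",**s)
st=manip.sense(); print(st["t"],st["tcp_pos"],st["finger_gap"],st["force"]);T=Ro.from_quat(st["tool_rot"]).as_matrix(); print(T.round(4))
s=snapshot("side"); cv2.imwrite("pics/s2.png",cv2.resize(s["image"][120:240,180:330],None,fx=5,fy=5,interpolation=cv2.INTER_CUBIC))
E
```

```text
2.85 [0.54325861 0.01421416 0.06908355] 0.6008725889490655 [ 0.00103032 -0.15259781 -0.32894313]
[[ 2.00e-04  9.96e-01  8.92e-02]
 [-1.30e-03  8.92e-02 -9.96e-01]
 [-1.00e+00  0.00e+00  1.30e-03]]
```

View pics/w2.png

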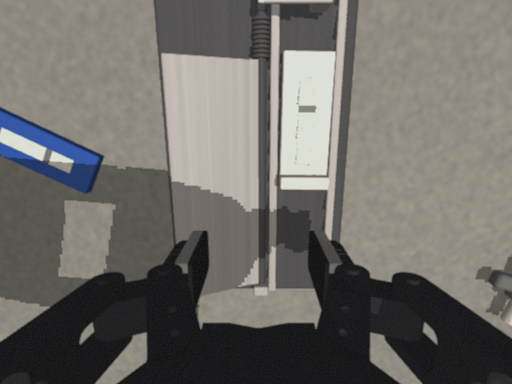

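View pics/s2.png

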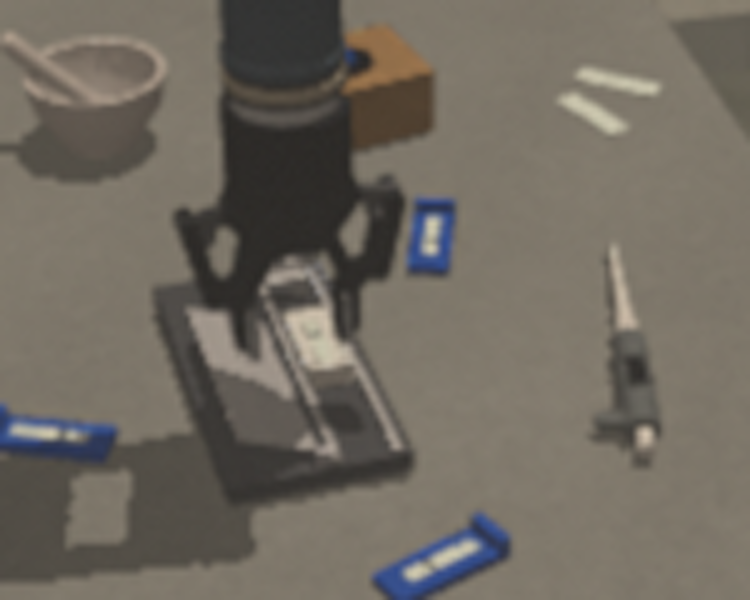

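The fingers straddle the rod. The right finger (310–345, 232) is over the channel behind the ridge (281–328, 177–190), and the left finger is over the pad. I'll refine the tip and ridge positions.

```bash
python3 - <<'E'
from h import *
from station import manip
s=load("pics/w2.npz"); st=manip.sense(); T=Ro.from_quat(st["tool_rot"]).as_matrix(); p=st["tcp_pos"]
# nearest points of finger set: all depth points in tool frame with |z+10.5|<2
H,W=s["depth"].shape
f=foc(s); v,u=np.mgrid[0:H,0:W]; k=s["depth"]
X=np.stack([(u-s["cx"])/f*k,(v-s["cy"])/f*k,k],-1).reshape(-1,3)
Xw=(X-s["t"])@s["R"]; Xt=(Xw-p)@T*1000
m=(k.ravel()>0)&(abs(Xt[:,2]+10.3)<1.2)&(Xt[:,0]>-30)&(Xt[:,0]<5)&(abs(Xt[:,1])<45)
for sg in (1,-1):
    q=Xt[m&(Xt[:,1]*sg>0)]; print(sg,"tip x pct",np.percentile(q[:,0],[50,90,98,100]).round(1),"y",np.percentile(q[:,1],[0,2,50,98,100]).round(1))
o=np.array([.566,.0824]);ux=np.array([-.0889,.996]);uy=np.array([-.996,-.0889])
def S(X): d=X[:2]-o; return np.array([d@ux,d@uy])*1000
g=cv2.imread("pics/w2.png")
for n,(a,b),z in [("ridge back L",(281,190),36),("ridge back R",(328,190),36),("ridge front L",(280,177),36),("hold front L",(284,51),28),("hold front R",(335,51),28),("railL in bot",(276,289),24),("railL in top",(279,10),24)]:
    print(n,S(world(s,a,b,z/1000)).round(1),world(s,a,b).round(4))
# row profile across rails
for r in (215,230,40): print(r,g[r,262:345,1].tolist())
print("tcp stage",S(p))
E
```

```text
1 tip x pct [-19.4  -9.8  -7.7  -5.1] y [25.8 25.9 28.8 32.4 32.7]
-1 tip x pct [-19.9  -9.9  -7.4  -5.8] y [-32.1 -31.7 -28.2 -25.1 -25. ]
ridge back L [-44.9  14.5] [0.5572 0.0324 0.0198]
ridge back R [-44.8 -14.4] [0.5873 0.0364 0.0249]
ridge front L [-36.7  15.3] [0.5546 0.0433 0.0302]
hold front L [34.9 13.9] [0.5495 0.1174 0.0204]
hold front R [ 34.9 -15.2] [0.5794 0.1198 0.0217]
railL in bot [-121.7   15.6] [ 0.5642 -0.0553  0.0006]
railL in top [56.8 16.9] [0.5441 0.1371 0.0254]
215 [53, 49, 43, 49, 53, 51, 57, 89, 114, 115, 114, 117, 115, 109, 86, 52, 53, 58, 55, 55, 56, 58, 55, 54, 51, 51, 55, 55, 54, 55, 55, 55, 54, 55, 55, 52, 56, 52, 55, 53, 53, 55, 52, 51, 54, 51, 53, 74, 86, 84, 84, 84, 82, 82, 81, 79, 82, 81, 81, 81, 83, 77, 72, 103, 152, 180, 182, 183, 182, 184, 164, 117, 84, 85, 85, 86, 80, 82, 80, 95, 127, 142, 145]
230 [48, 49, 47, 48, 53, 54, 62, 94, 111, 112, 114, 114, 115, 112, 84, 56, 54, 53, 55, 55, 52, 54, 54, 55, 52, 57, 50, 54, 54, 54, 55, 55, 55, 54, 52, 55, 54, 55, 54, 54, 54, 54, 53, 55, 58, 57, 58, 64, 66, 67, 67, 67, 73, 79, 76, 77, 78, 77, 78, 71, 62, 67, 98, 146, 179, 182, 178, 182, 182, 157, 109, 84, 85, 84, 83, 83, 81, 80, 99, 126, 140, 142, 144]
40 [88, 85, 84, 82, 72, 68, 60, 53, 84, 147, 185, 190, 192, 191, 191, 194, 183, 138, 85, 85, 86, 85, 84, 85, 85, 82, 83, 82, 82, 85, 85, 81, 84, 82, 84, 83, 87, 84, 85, 87, 88, 85, 87, 89, 85, 85, 83, 83, 85, 87, 82, 83, 85, 86, 87, 85, 85, 85, 83, 86, 82, 84, 84, 86, 81, 82, 83, 81, 83, 84, 87, 83, 77, 76, 111, 161, 185, 190, 191, 190, 189, 190, 171]
tcp stage [-66.04311507  28.6756875 ]
```

>>> {"fn": "play_rows", "kwargs": {"series": [[0.01, 0, 0, 0], [0.02, 0, 0, 0], [0.03, 0, 0, 0], [0.036, 0, 0, 0], [0.041, 0, 0, 0], [0.043, 0, 0, 0], [0.043, 0, 0, 0]]}}

```text
t: 3.6
tcp_pos: [0.5422, 0.0142, 0.0258]
tool_rot: [0.476, 0.522, -0.478, 0.521]
force: [-2.8, -0.4, 4.3]
finger_gap: 0.603
```

```bash
python3 - <<'E'
from h import *
from station import manip, snapshot
s=snapshot("wrist"); cv2.imwrite("pics/w3.png",s["image"]); np.savez("pics/w3.npz",**s)
st=manip.sense(); print(st["t"],st["tcp_pos"],st["finger_gap"],st["force"])
E
```

```text
3.65 [0.54254099 0.01413067 0.02602625] 0.5984264614939009 [-0.68469925 -0.62122005  5.69696145]
```

View pics/w3.png

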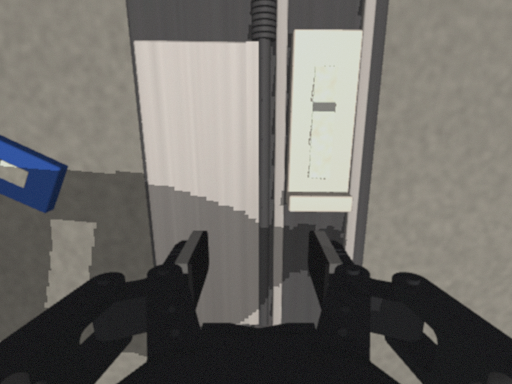

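The pad is being pressed with about 5 N, and finger A is in the channel behind the ridge (290–351, 195–210). I'll ease down further.

>>> {"fn": "play_rows", "kwargs": {"series": [[0.001, 0, 0, 0], [0.002, 0, 0, 0], [0.003, 0, 0, 0], [0.003, 0, 0, 0]]}}

```text
t: 4.05
tcp_pos: [0.5424, 0.0141, 0.0233]
tool_rot: [0.477, 0.522, -0.478, 0.522]
force: [-2.5, -0.5, 5.8]
finger_gap: 0.602
```

```bash
python3 - <<'E'
from h import *
from station import manip, snapshot
s=snapshot("wrist"); np.savez("pics/w4.npz",**s)
t=snapshot("top"); np.savez("pics/t4.npz",**t)
st=manip.sense(); print(st["t"],st["tcp_pos"],st["force"])
o=np.array([.566,.0824]);ux=np.array([-.0889,.996]);uy=np.array([-.996,-.0889])
for a in ("w3","w4"):
    s=load(f"pics/{a}.npz")
    for (u,v) in [(145,60),(150,100),(170,100),(200,100),(200,150),(230,100),(250,100),(250,60)]:
        X=world(s,u,v); d=X[:2]-o; print(a,(u,v),(d@ux*1000).round(1),(d@uy*1000).round(1),(X[2]*1000).round(1))
E
```

```text
4.15 [0.54237289 0.0141297  0.0233744 ] [-2.44022748  0.34861301  3.83767672]
w3 (145, 60) 22.5 78.3 30.5
w3 (150, 100) 6.0 77.4 31.4
w3 (170, 100) 6.0 68.9 30.3
w3 (200, 100) 6.1 55.7 29.0
w3 (200, 150) -16.4 56.9 28.7
w3 (230, 100) 6.1 42.2 27.7
w3 (250, 100) 6.2 33.1 27.6
w3 (250, 60) 23.0 33.0 27.4
w4 (145, 60) 22.7 78.5 27.1
w4 (150, 100) 6.0 77.8 27.5
w4 (170, 100) 6.0 68.5 28.3
w4 (200, 100) 6.1 55.5 26.6
w4 (200, 150) -16.3 56.5 27.3
w4 (230, 100) 6.1 41.9 26.3
w4 (250, 100) 6.1 32.9 26.7
w4 (250, 60) 22.8 32.8 26.4
```

The pad is level to within about 0.02 rad, so the clip is open to roughly 0.38. Now I'll push along the channel (tool -z) slowly.

>>> {"fn": "play_rows", "kwargs": {"series": [[0.0005, 0, -0.003, 0], [0.0005, 0, -0.006, 0], [0.0005, 0, -0.009, 0], [0.0005, 0, -0.011, 0], [0.0005, 0, -0.013, 0], [0.0005, 0, -0.016, 0], [0.0005, 0, -0.019, 0], [0.0005, 0, -0.022, 0], [0.0005, 0, -0.025, 0], [0.0005, 0, -0.025, 0]]}}

```text
t: 5.15
tcp_pos: [0.5434, 0.0383, 0.0239]
tool_rot: [0.478, 0.52, -0.476, 0.524]
force: [0.2, -2.0, 5.7]
finger_gap: 0.6
```

```bash
cat > look.py <<'E'
import sys
from h import *
from station import manip, snapshot
n=sys.argv[1]
s=snapshot("wrist"); np.savez(f"pics/{n}.npz",**s); cv2.imwrite(f"pics/{n}.png",s["image"])
st=manip.sense(); o=np.array([.566,.0824]);ux=np.array([-.0889,.996]);uy=np.array([-.996,-.0889])
d=st["tcp_pos"][:2]-o
print(st["t"],st["tcp_pos"],"stage",(d@ux*1000).round(1),(d@uy*1000).round(1),st["force"].round(1),"face x",(d@ux*1000+11).round(1))
E
python3 look.py w5
```

```text
5.2 [0.54339275 0.03829043 0.0239401 ] stage -41.9 26.4 [ 0.4 -1.3  5.2] face x -30.9
```

View pics/w5.png

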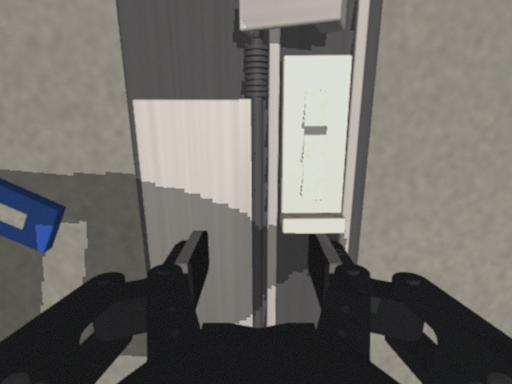

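```bash
cat > hold.py <<'E'
import sys
from h import *
from station import manip
s=load(f"pics/{sys.argv[1]}.npz")
st=manip.sense(); T=Ro.from_quat(st["tool_rot"]).as_matrix(); print(T.round(3), st["q"].round(3))
o=np.array([.566,.0824]);ux=np.array([-.0889,.996]);uy=np.array([-.996,-.0889])
for a in sys.argv[2:]:
    u,v,z=map(float,a.split(",")); X=world(s,u,v,z/1000);d=X[:2]-o; print(a,(d@ux*1000).round(1),(d@uy*1000).round(1),"depth z",world(s,u,v)[2].round(4))
E
python3 hold.py w5 282,233,36 344,233,36 284,57,28 350,57,28 201,130,26 155,130,26 245,130,26
```

```text
[[ 0.006  0.996  0.09 ]
 [-0.003  0.09  -0.996]
 [-1.     0.005  0.003]] [-0.134  0.745  1.781 -0.003  0.609 -0.221]
282,233,36 -30.8 14.7 depth z 0.0208
344,233,36 -30.8 -14.9 depth z 0.0354
284,57,28 47.8 15.0 depth z 0.0281
350,57,28 47.8 -13.6 depth z 0.0277
201,130,26 16.7 52.7 depth z 0.028
155,130,26 16.7 74.2 depth z 0.0285
245,130,26 16.7 32.2 depth z 0.0266
```

The ridge's back is at stage x = -30.8, in contact with the finger face, and the clip is at about 0.35. I'll continue with slight corrections.

>>> {"fn": "play_rows", "kwargs": {"series": [[0.001, -0.001, -0.002, 0], [0.0015, -0.001, -0.005, 0], [0.0015, -0.001, -0.008, 0], [0.0015, -0.001, -0.011, 0], [0.0015, -0.001, -0.014, 0], [0.0015, -0.001, -0.017, 0], [0.0015, -0.001, -0.02, 0], [0.0015, -0.001, -0.023, 0], [0.0015, -0.001, -0.026, 0], [0.0015, -0.001, -0.029, 0], [0.0015, -0.001, -0.032, 0], [0.0015, -0.001, -0.032, 0]]}}

```text
t: 6.4
tcp_pos: [0.5428, 0.0693, 0.0236]
tool_rot: [0.479, 0.518, -0.475, 0.527]
force: [-0.5, -3.8, 6.8]
finger_gap: 0.6
```

```bash
python3 look.py w6
```

```text
6.45 [0.54275988 0.06927222 0.02357174] stage -11.0 24.3 [ 0.6 -2.5  6.2] face x -0.0
```

View pics/w6.png

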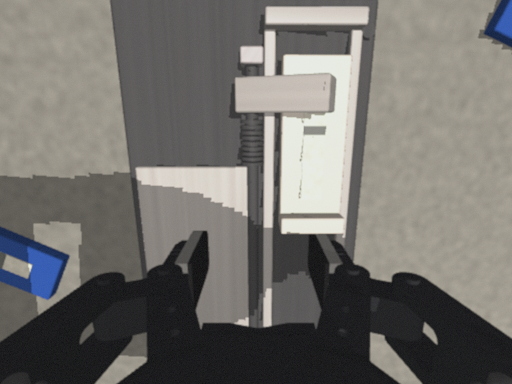

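The holder front at (316,57) is under the open jaw and is about 10 mm from the stop at v≈25. Now the final creep.

>>> {"fn": "play_rows", "kwargs": {"series": [[0.001, -0.001, -0.002, 0], [0.001, -0.002, -0.004, 0], [0.001, -0.003, -0.006, 0], [0.001, -0.003, -0.008, 0], [0.001, -0.003, -0.0095, 0], [0.001, -0.003, -0.0105, 0], [0.001, -0.003, -0.0105, 0]]}}

```text
t: 7.15
tcp_pos: [0.5423, 0.0784, 0.0238]
tool_rot: [0.48, 0.516, -0.473, 0.529]
force: [1.2, -3.7, 7.4]
finger_gap: 0.597
```

```bash
python3 look.py w7
```

```text
7.2 [0.54229561 0.07844299 0.02379533] stage -1.8 24.0 [ 0.6 -3.1  6.8] face x 9.2
```

View pics/w7.png

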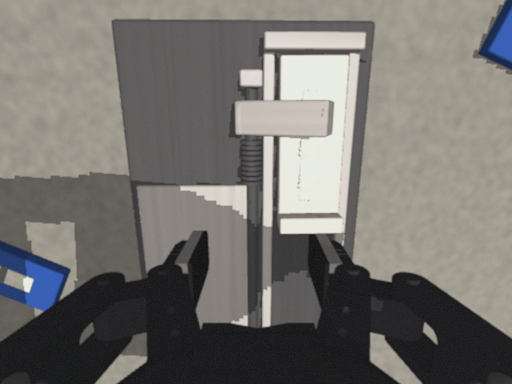

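>>> {"fn": "play_rows", "kwargs": {"series": [[0.0005, -0.001, -0.001, 0], [0.0005, -0.001, -0.002, 0], [0.0005, -0.001, -0.003, 0], [0.0005, -0.001, -0.003, 0]]}}

```text
t: 7.6
tcp_pos: [0.5429, 0.0801, 0.0242]
tool_rot: [0.48, 0.515, -0.472, 0.531]
force: [-1.4, -5.7, 6.1]
finger_gap: 0.601
```

```bash
python3 look.py w8; python3 hold.py w8 279,234,36 341,234,36 
```

```text
7.65 [0.54288644 0.08013629 0.02420319] stage -0.2 23.2 [-2.3 -5.8  6.9] face x 10.8
[[ 0.024  0.995  0.092]
 [-0.007  0.093 -0.996]
 [-1.     0.023  0.009]] [-0.054  0.744  1.784 -0.011  0.589 -0.138]
279,234,36 10.4 13.1 depth z 0.0202
341,234,36 10.2 -16.7 depth z 0.024
```

View pics/w8.png

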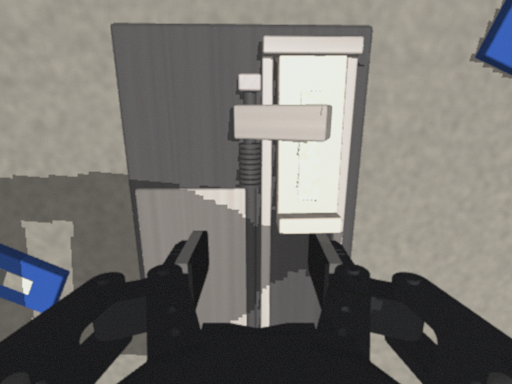

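Force is rising against the push, so the holder is probably on the stop. One more small push to confirm, holding for a few rows.

>>> {"fn": "play_rows", "kwargs": {"series": [[0.001, 0, -0.001, 0], [0.001, 0, -0.002, 0], [0.001, 0, -0.003, 0], [0.001, 0, -0.003, 0], [0.001, 0, -0.003, 0]]}}

```text
t: 8.15
tcp_pos: [0.5432, 0.0804, 0.024]
tool_rot: [0.479, 0.514, -0.473, 0.532]
force: [-3.9, -11.6, 7.5]
finger_gap: 0.601
```

```bash
python3 look.py w9; python3 - <<'E'
from h import *
s=load("pics/w9.npz")
o=np.array([.566,.0824]);ux=np.array([-.0889,.996]);uy=np.array([-.996,-.0889])
for a in [(150,210),(200,210),(240,210),(285,75),(330,75),(310,215),(250,120),(310,120)]:
    X=world(s,*a);d=X[:2]-o;print(a,(d@ux*1000).round(1),(d@uy*1000).round(1),(X[2]*1000).round(1))
c=s["image"][20:250,220:390]; cv2.imwrite("pics/z9.png",cv2.resize(c,None,fx=2.6,fy=2.6,interpolation=cv2.INTER_CUBIC))
E
```

```text
8.2 [0.54316855 0.08042636 0.02401897] stage 0.1 22.9 [ -3.1 -12.6   8.5] face x 11.1
(150, 210) 19.8 76.2 26.5
(200, 210) 20.2 51.3 27.8
(240, 210) 20.3 31.6 28.2
(285, 75) 82.4 11.3 28.4
(330, 75) 82.7 -8.6 27.7
(310, 215) 18.7 -2.5 31.3
(250, 120) 63.7 26.6 41.4
(310, 120) 64.1 3.6 50.4
```

View pics/z9.png

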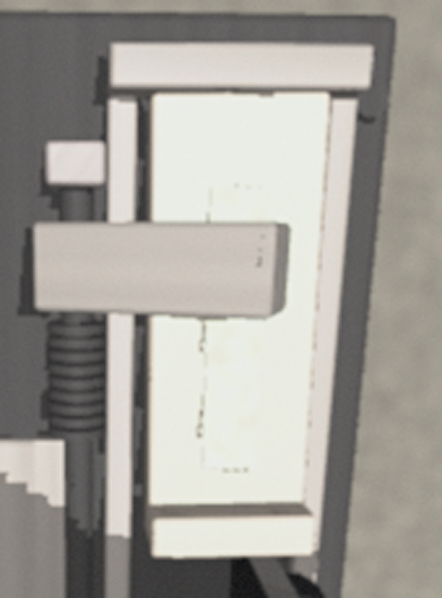

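The holder is against the stop: no motion under 12.6 N, and the front edge meets the stop bar. The jaw is open, with its arm top about 50 mm above the bench. I'll back off the ridge while still holding the pad down, then lift.

>>> {"fn": "play_rows", "kwargs": {"series": [[0.0005, 0, 0.002, 0], [0.0005, 0, 0.005, 0], [0.0005, 0, 0.008, 0], [0.0005, 0, 0.008, 0], [-0.003, 0, 0.008, 0], [-0.007, 0, 0.008, 0], [-0.012, 0, 0.008, 0], [-0.018, 0, 0.008, 0], [-0.025, 0, 0.008, 0], [-0.04, 0, 0.008, 0], [-0.06, 0, 0.008, 0], [-0.09, 0, 0.008, 0], [-0.12, 0, 0.008, 0], [-0.14, 0, 0.008, 0], [-0.14, 0, 0.008, 0], [-0.14, 0, 0.008, 0]]}}

```text
t: 9.8
tcp_pos: [0.5402, 0.0739, 0.1642]
tool_rot: [0.479, 0.514, -0.473, 0.532]
force: [-0.1, 0.1, -0.0]
finger_gap: 0.6
```

```bash
python3 look.py w10; python3 - <<'E'
from h import *
s=load("pics/w10.npz")
c=s["image"][40:290,150:390]; cv2.imwrite("pics/z10.png",cv2.resize(c,None,fx=2.4,fy=2.4,interpolation=cv2.INTER_CUBIC))
from station import snapshot
t=snapshot("top"); cv2.imwrite("pics/t10.png",t["image"])
E
```

```text
9.85 [0.53962037 0.07388142 0.1634162 ] stage -6.1 27.0 [ 0.1  0.2 -0.8] face x 4.9
```

View pics/z10.png

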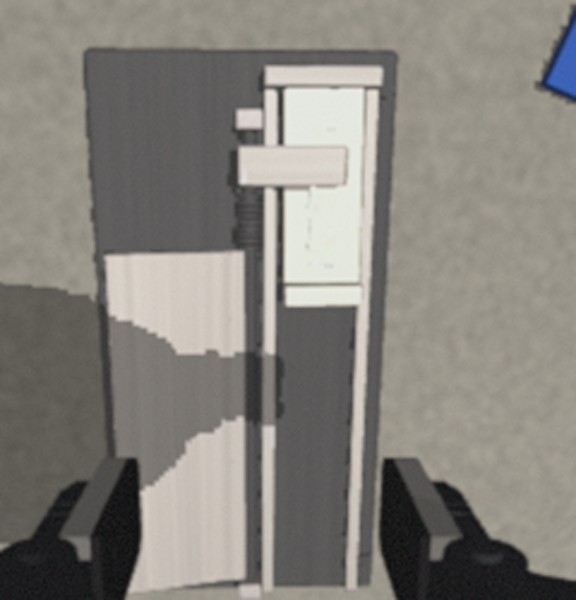

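View pics/t10.png

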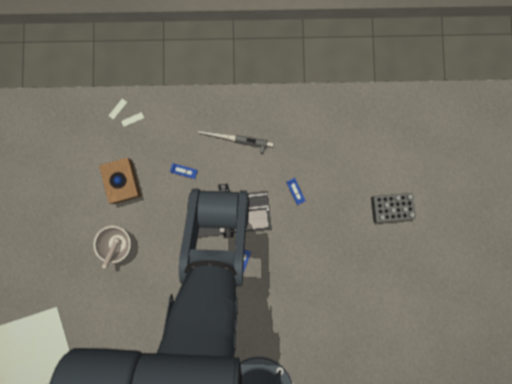

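The clip is shut on the holder, which sits at the stop, and the bystanders look unmoved. One numeric check before handing in.

```bash
python3 - <<'E'
from h import *
s=load("pics/w10.npz")
o=np.array([.566,.0824]);ux=np.array([-.0889,.996]);uy=np.array([-.996,-.0889])
def S(X): d=X[:2]-o;return [(d@ux*1000).round(1),(d@uy*1000).round(1),(X[2]*1000).round(1)]
P=[]
for u in range(196,250,3):
  for v in range(155,170,3):
    P.append(S(world(s,u,v)))
P=np.array(P); k=np.polyfit(P[:,1],P[:,2],1); print("pad slope",k, "clip~",0.4-np.arctan(k[0]))
f=lambda a:np.array(a)/2.4+[150,40]-.3
for n,a,z in [("front L",(284,88),28),("front R",(364,88),28),("ridge back L",(286,306),36),("ridge back R",(361,306),36),("stop L",(266,87),30),("stop R",(380,85),30)]:
    print(n,S(world(s,*f(a),z/1000)))
print("holder top",S(world(s,*f((320,120)))),S(world(s,*f((330,240)))),"jaw arm top",S(world(s,*f((330,165)))))
E
```

```text
pad slope [ 0.23095575 20.86120817] clip~ 0.17302406947938317
front L [np.float64(90.2), np.float64(14.4), np.float64(28.0)]
front R [np.float64(90.4), np.float64(-15.1), np.float64(28.0)]
ridge back L [np.float64(10.5), np.float64(13.0), np.float64(36.0)]
ridge back R [np.float64(10.5), np.float64(-16.2), np.float64(36.0)]
stop L [np.float64(90.3), np.float64(21.1), np.float64(30.0)]
stop R [np.float64(91.3), np.float64(-20.6), np.float64(30.0)]
holder top [np.float64(79.1), np.float64(0.9), np.float64(28.3)] [np.float64(35.0), np.float64(-4.3), np.float64(27.8)] jaw arm top [np.float64(63.0), np.float64(-1.4), np.float64(44.2)]
```

```bash
python3 -c "
from station import manip
print(manip.sign_off())"
```

```text
the job is handed in; nothing more can be done
None
```

I pressed the clip's pad down with one fingertip and pushed the white holder along its channel to the end stop with the other. I then backed off the ridge, let the clip close on the holder, lifted the arm clear and handed the job in at about 9.9 s. No verdict was reported.

**Clip held open:** It was at about 0.38 rad before the push, with the holder at x ≈ -5 mm. It stayed at about 0.35 rad or more during the push, with the jaw arm still about 50 mm high at home.

**Holder home:** It stopped moving while the push force rose to 12.6 N. After release, its front edge was at x ≈ 90.3 mm and its ridge back at 10.5 mm, which puts its origin at about 50 mm. It lies flat, with its top 28 mm above the bench.

**Clip shut:** The pad slope gives about 0.17 rad, a little under the nominal 0.19 but within 0.14 to 0.23. I could not measure how hard it presses the holder onto the stage.

**Robot clear:** The fingers are about 140 mm above where they pressed, and the outside force reads about zero.

**Bystanders:** The mortar, rack, carton and pipette look unmoved in the top view; I checked this by eye only.

**Drift:** While pushing, the tool drifted about 6 mm sideways and tilted about 0.024 rad. Small sideways corrections did not cancel this, but both fingertips stayed where they needed to be.

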